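# Hold the steam box's sprung vent half open with its key

## Robot

A 6-joint arm with a two-finger parallel gripper is mounted at the origin on a cart in front of the work surface, level with it; the furniture and walls round the work are solid. World frame = base frame: x ahead of the robot, y to its left, z up, the work surface at z = 0. Lengths are in mm, angles in rad, forces in N, time in s.
With the tool pointing down it reaches from about 275 to 825 mm from the base axis. Payload 5.2 kg.
Tool frame: the origin (TCP) lies at the very end of the fingers, on their centre line; the grasp point (between the pads) lies 19 mm behind it; z points along the fingers, y is the line along which they close (so a half turn about z gives the same grasp; the last joint's range is limited). The gripper opens to 93 mm and grips with 3 to 60 N. Pads are 15 mm wide; open, the fingers measure 128 mm over their backs; the gripper's body (75 mm by 188 mm) begins 65 mm behind the grasp point.
Start: joints at [-1.369, 0.259, 1.535, -0, 1.348, -0.203], TCP at [216.63, -505.546, 218.653] pointing down, gripper open.
Joint ranges: [-3.14, 3.14], [-0.91, 2.08], [0.19, 2.58], [-1.22, 4.36], [0.22, 2.71], [-3.12, 3.12]. Speed limits (rad/s): [2.57, 2.57, 3.14, 3.14, 3.14, 3.14].

## Interface

Orientations are given as [roll, pitch, yaw] about the fixed x, y, z axes, in that order (R = Rz(yaw) Ry(pitch) Rx(roll)).
In Python, from bench import robot gives the robot as it stands. The module is installed in compiled form; this text tells all that it offers. Calls block until the motion is done:
- robot.move_ptp(position, orientation): joint-space move of the TCP to a pose.
- robot.move_linear(position, ori=None, speed=150, f_stop=None): straight line of the TCP; ori=None keeps the orientation; speed is the mean speed in mm/s. With f_stop (N) it stops when the force on the tool has changed by that much, and returns True; else False.
- robot.move_j(angles): joint-space move.
- robot.move_gripper(opening): opening from 0.0 (shut) to 1.0 (fully open); the grip force is fixed at half the most; returns when the fingers have stopped.
- robot.sleep(seconds).
- robot.inverse_kinematics(position, orientation): joint angles nearest the present ones, or None.
- robot.get_image(name): name is "scene" or "top" or "wrist"; returns a dict with "img" (420x560x3 uint8, blue, green, red), "fovy" (degrees; the focal length in pixels is half the picture's height over the tangent of half this angle, whatever the lens; pixels are square), "cx", "cy" (the principal point, pixels), "eye" and "orientation" of the camera in the world. Camera axes: x right, y down, z forward; pixel columns grow to the right and rows downward; lengths in mm; the calibration is good to about 2 mm. A picture is of the moment at which its call begins. There is no depth.
A pose or a line that the arm cannot do raises robot.MotionError and nothing moves.
- robot.hand_in(): hands the job in; it is judged then, once.
Readings, each from a call of its own:
- robot.current_t(): time.
- robot.current_qpos(): joint angles.
- robot.current_joint_vel(): joint speeds.
- robot.current_joint_efforts(): joint torques, N m.
- robot.current_tcp_pos(): TCP position.
- robot.current_eef_rot(): TCP orientation.
- robot.current_contact_force(): force on the tool from outside, world axes, zero at the start.
- robot.current_ft_torque(): the same for the moment, N m.
- robot.current_gripper_width(): opening from 0.0 (shut) to 1.0 (fully open).
- robot.current_finger_force(): force on a finger pad.
Only numpy, scipy, OpenCV 4.12 (cv2) and the standard library are available. Lean on these libraries where they do the work, as an engineer would, in place of code of your own. Each camera call takes 0.05 s, during which the arm holds its last target. There are 200 camera calls.

## Task

Bleed the steam box gently: take the vent key out of its stand, pass its shaft down through the eye at the front of the sprung vent shutter, and with the key draw the shutter out until the vent is half open. The shutter springs shut if let go, so the program finishes while still gripping the key and holding the shutter at half; on the way never pull it more than three quarters open. The shutter is too hot to touch with the gripper, so move it with the key alone, and leave the pepper mill and the two ramekins where they stand.

Things in the scene. Friction and masses are not known exactly. Their poses are not given: they have to be found in the camera images.
- steam_box: Steel steam box, fixed, 220 (x) x 260 (y) mm plus 20 mm of handle each side; lid top 135 mm, guides and spring barrels on it up to 155 mm above the worktop. Origin: centre of its underside. Its front (dial, drain cock) faces along its own -x, roughly to the robot, yaw within 0.35 rad. On the lid, centred over the origin, a 60 x 60 mm vent is covered by the shutter.
- vent_shutter (a joint): Travel (m) of the flat steel vent shutter, sliding level along the box's -x, out over its front: 0 shut, 0.060 fully open, 0.030 half (rear edge at the vent's middle and at the middle of three black ticks on the left guide). Springs in barrels pull it shut: 3 N at the start, 6.6 N at half, 10 N open. It carries a crosshead bar 138 mm wide, top at 153 mm, 65 mm behind the eye.
- shutter_eye (a point): Centre of the eye, at its upper face: flat steel ring at the shutter's front end, hole 13 mm with vertical axis, outside 31 mm, 6 mm thick, top 143 mm above the worktop. Shut, it lies 150 mm from the box's origin along the box's -x, 40 mm ahead of the front face, nothing beneath it but the worktop. It moves with the shutter; axes as the box's.
- vent_key: Vent key, loose, 125 mm long, 0.11 kg, at first upright in its stand: below, a steel shaft 8 mm in diameter, its lowest 9 mm tapered; 50 to 54 mm above the tip a collar 27 mm in diameter; above it, up to 123 mm, a straight round black handle 22 mm in diameter (grip it from above, about 85 mm above the tip). Origin: the tip; z up along the shaft.
- key_tip (a point): The lower tip of the vent key.
- key_stand: Fixed round steel stand: foot 72 mm in diameter, neck tube 27 mm in diameter and 75 mm high with an 11 mm bore, in which the key hangs by its collar, tip 25 mm above the worktop. Origin: centre of its underside. It stands to the right or left of the robot's middle, the pepper mill on the other side.
- pepper_mill: Dark wooden pepper mill, 58 mm in diameter, 150 mm tall, loose bystander. Origin: centre of its underside.
- ramekin_right: White porcelain ramekin, 71 mm in diameter, 44 mm tall, loose bystander at the right. Origin: centre of its underside.
- ramekin_left: White porcelain ramekin, 71 mm in diameter, 44 mm tall, loose bystander at the left. Origin: centre of its underside.

How it is judged (in metres and radians):
On the way, in this order (a step that is already met when the one before it is completed fails the run):
1. the key is gripped and lifted clear of its stand, the shutter still shut (height (world z) of key_tip above 0.085 m and contact force between the fingers and vent_key above 1 N and value of joint vent_shutter below 0.004 m), for 0.2 s.
2. the key's shaft is down through the eye, its tip at least 12 mm under the eye's upper face (z of key_tip in the frame of shutter_eye below -0.012 m and horizontal distance between key_tip and shutter_eye below 0.012 m), for 0.1 s.
At the end, for the whole second after the job is handed in: The gripper still grips the vent key, whose shaft stands through the eye (tip at least 12 mm below the eye's upper face, key within 0.5 rad of upright) and pulls the shutter with more than 2 N, holding it at rest between 25 and 35 mm of its 60 mm travel (value of joint vent_shutter between 0.025 and 0.035 m and velocity of joint vent_shutter between -0.01 and 0.01 m/s and z of key_tip in the frame of shutter_eye below -0.012 m and horizontal distance between key_tip and shutter_eye below 0.025 m and angle between vent_key's own z axis and vertical below 0.5 rad and contact force between vent_key and vent_shutter above 2 N and contact force between the fingers and vent_key above 2 N); the arm keeps its last pose, push and grip.
It fails at once if the shutter is pulled more than three quarters open (45 mm) (value of joint vent_shutter above 0.045 m).
It fails at once if the gripper or arm touches the shutter (contact force between any of the fingers, the arm and vent_shutter above 1 N).
It fails at once if the pepper mill is shifted or knocked over (distance of pepper_mill from where it was at the start of the episode above 0.03 m or angle between pepper_mill's own z axis and vertical above 0.5 rad).
It fails at once if a ramekin is shifted (distance of any of ramekin_right, ramekin_left from where it was at the start of the episode above 0.03 m).
It also fails if it takes over 48 s, if anything falls off the work surface, if the arm or the gripper's body presses on something with over 40 N, if the wrist force passes 120 N, or if a joint passes its speed limit or range.

## Working session

There is one attempt and no reset: what is moved stays moved. The work goes in short steps, each a Python script; the robot and the scene stay as the last script left them, time stands still between calls to the robot, and variables do not carry over. Pictures are saved under pics/ and viewed, at most 10 in all, crops included, and the job is handed in when it is done.

```bash
mkdir -p pics; cat > h.py <<'E'
from bench import robot
import numpy as np, cv2
from scipy.spatial.transform import Rotation as R
def cam(n):
    d=robot.get_image(n); o=np.array(d["orientation"],float)
    d["R"]=o if o.shape==(3,3) else R.from_euler('xyz',o).as_matrix()
    d["f"]=d["img"].shape[0]/2/np.tan(np.radians(d["fovy"])/2); d["eye"]=np.array(d["eye"],float); return d
def toz(d,u,v,z):
    r=d["R"]@np.array([(u-d["cx"])/d["f"],(v-d["cy"])/d["f"],1]); return d["eye"]+r*(z-d["eye"][2])/r[2]
def proj(d,p):
    q=d["R"].T@(np.array(p,float)-d["eye"]); return np.array([d["cx"]+d["f"]*q[0]/q[2],d["cy"]+d["f"]*q[1]/q[2]])
E
python3 - <<'E'
from h import *
import pickle
for n in("scene","top","wrist"):
    d=cam(n); cv2.imwrite(f"pics/{n}0.png",d["img"]); pickle.dump(d,open(n+".pkl","wb"))
    print(n,d["eye"],d["orientation"],d["f"],d["cx"],d["cy"])
print(robot.current_t(),robot.current_eef_rot())
E
```

```text
scene [-395.58727788  926.94474663  814.90894831] [-2.07876815e+00  1.28751213e-03 -2.24752570e+00] 512.786480315314 272.1136885077806 209.89436326473282
top [ 398.2621913    59.75754802 1259.32327965] [-3.00436502  0.05715034 -1.5819174 ] 434.80822130676114 284.2836293252414 203.7083799140775
wrist [ 284.6810446  -476.02853373  383.22393808] [ 2.86724920e+00  1.11888887e-03 -1.16611225e+00] 295.9886353215397 277.3206567964163 209.69837341851184
0.15 [-3.14021002e+00 -2.67881094e-04  4.04814213e-01]
```

View pics/top0.png

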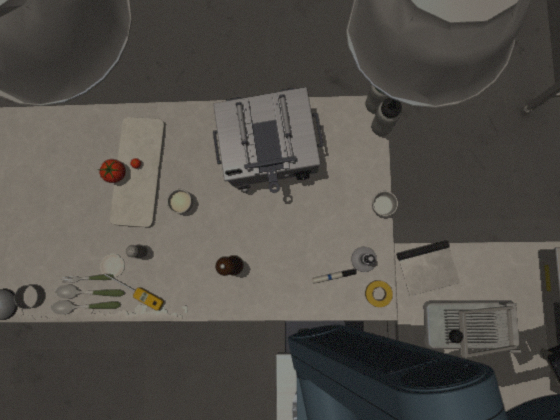

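View pics/scene0.png

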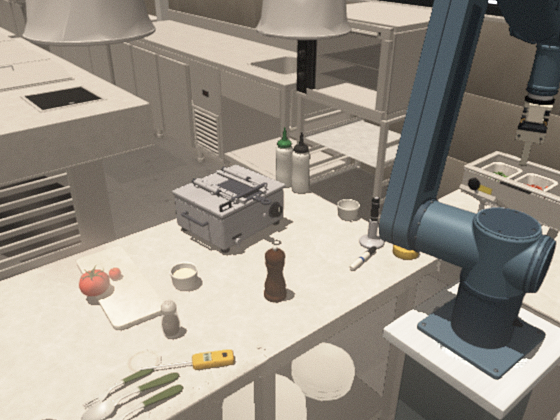

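The top view shows the box at about (268,135), the eye ring near (288,198), the key and stand near (367,259), the mill at (230,265), and the ramekins at (180,202) and (384,205). I'll enlarge the eye and the stand.

```bash
python3 - <<'E'
from h import *
import pickle
d=pickle.load(open("top.pkl","rb")); s=pickle.load(open("scene.pkl","rb"))
def c(d,u,v,w,h,k): return cv2.resize(d["img"][v:v+h,u:u+w],None,fx=k,fy=k,interpolation=cv2.INTER_CUBIC)
A=c(d,210,85,120,125,4) # 480x500
B=c(d,340,230,50,50,6)  #300
C=c(s,345,180,50,75,4)[:200*2] #200x300
im=np.zeros((600,790,3),np.uint8); im[:500,:480]=A; im[:300,485:785]=B; im[300:600,485:685]=C
cv2.imwrite("pics/z.png",im)
E
```

```text
(no output)
```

View pics/z.png

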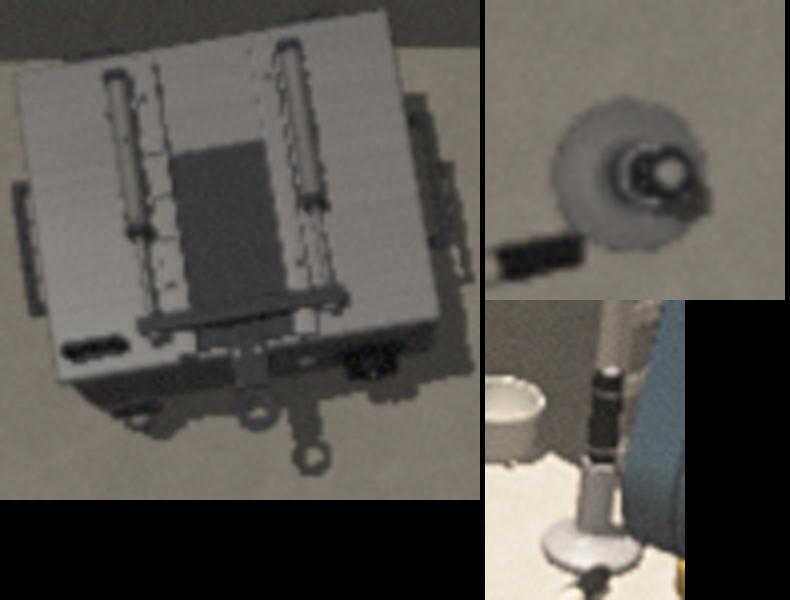

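The shutter eye is at about top pixel (274.5,187.5); the ring lower right of it is its shadow. The key's knob is at about (370.4,258.4), and the stand foot's centre at about (364,258.5). Next I'll compute the positions and cross-check them.

```bash
python3 - <<'E'
from h import *
import pickle
np.set_printoptions(precision=1,suppress=True)
d=pickle.load(open("top.pkl","rb")); s=pickle.load(open("scene.pkl","rb"))
a=lambda x,y:(210+(x+.5)/4-.5,85+(y+.5)/4-.5)
C=[toz(d,*a(*p),135) for p in [(18,72),(385,12),(438,318),(60,380)]]
print("corners",*C,"sides",[np.linalg.norm(C[i]-C[i-1]) for i in range(4)])
ce=np.mean(C,0); v=(C[0]-C[3])+(C[1]-C[2]); yaw=np.arctan2(v[1],v[0]); w=C[0]-C[1]+C[3]-C[2]; 
print("centre",ce,"yaw",yaw,np.arctan2(w[1],w[0])-np.pi/2)
e=toz(d,*a(259,411),143); print("eye",e, "pred",ce[:2]-150*np.array([np.cos(yaw),np.sin(yaw)]))
# crosshead bar ends
print("bar",toz(d,*a(152,326),153),toz(d,*a(338,299),153))
b=lambda x,y:(340+(x-485+.5)/6-.5,230+(y+.5)/6-.5)
print("keytop",toz(d,*b(669,172),150),"foot",toz(d,*b(630,173),5))
for n,p in dict(mill=(230,265,),rl=(180,202),rr=(384,205)).items(): print(n,toz(d,*p,44))
# scene check: key top pixel
c=lambda x,y:(345+(x-485+.5)/4-.5,180+(y-300+.5)/4-.5)
k=toz(d,*b(630,173),0)
print("scene key axis",c(606,372),proj(s,[k[0],k[1],150]),"foot",c(592,550),proj(s,[k[0],k[1],0]))
print("scene eye",proj(s,e))
E
```

```text
corners [836.4 310.9 135. ] [870.5  60.3 135. ] [658.   29.2 135. ] [622.1 280.3 135. ] sides [np.float64(216.54268178554253), np.float64(252.91412586164796), np.float64(214.74597887920916), np.float64(253.66542769990096)]
centre [746.8 170.2 135. ] yaw 0.14346745086256854 0.13874893295135005
eye [596.9 147.4 143. ] pred [598.3 148.7]
bar [653.1 216.3 153. ] [668.1  94.4 153. ]
keytop [410.2 -92.8 150. ] foot [411.5 -94.5   5. ]
mill [397.3 281.1  44. ]
rl [577.8 426.8  44. ]
rr [ 558.2 -151.    44. ]
scene key axis (374.875, 197.625) [376.7 196.7] foot (371.375, 242.125) [371.7 242. ]
scene eye [267.5 200.3]
```

```bash
python3 - <<'E'
from h import *
np.set_printoptions(precision=2,suppress=True)
for s in (1,-1):
    y=s*np.pi/2+.14
    for p in ([411,-94,86],[411,-94,250],[597,147.5,260],[597,147.5,158],[565,143,158]): print(s,p,robot.inverse_kinematics(p,[np.pi,0,y]))
E
```

```text
1 [411, -94, 86] [-0.49  0.18  2.01  0.    0.96 -0.63]
1 [411, -94, 250] [-0.49 -0.    1.76  0.    1.38 -0.63]
1 [597, 147.5, 260] [ 0.06  0.35  1.3   0.    1.49 -0.08]
1 [597, 147.5, 158] [ 0.06  0.42  1.46 -0.    1.27 -0.08]
1 [565, 143, 158] [ 0.06  0.36  1.54 -0.    1.24 -0.08]
-1 [411, -94, 86] [-0.49  0.18  2.01 -0.    0.96  2.51]
-1 [411, -94, 250] [-0.49 -0.    1.76 -0.    1.38  2.51]
-1 [597, 147.5, 260] [ 0.06  0.35  1.3  -0.    1.49  3.06]
-1 [597, 147.5, 158] [ 0.06  0.42  1.46 -0.    1.27  3.06]
-1 [565, 143, 158] [ 0.06  0.36  1.54 -0.    1.24  3.06]
```

```bash
python3 - <<'E'
from h import *
import pickle
o=[np.pi,0,np.pi/2+.14]
robot.move_gripper(1.0)
robot.move_ptp([411,-94,230],o)
d=cam("wrist"); pickle.dump(d,open("w1.pkl","wb")); im=d["img"].copy()
for z in (150,75): u=proj(d,[411,-94,z]); print(z,u); cv2.drawMarker(im,tuple(int(round(x)) for x in u),(0,0,255),0,8,1)
cv2.imwrite("pics/w1.png",im); print(robot.current_t())
E
```

```text
150 [278.53201294 215.25514168]
75 [278.30165275 195.67800039]
2.0833
```

View pics/w1.png

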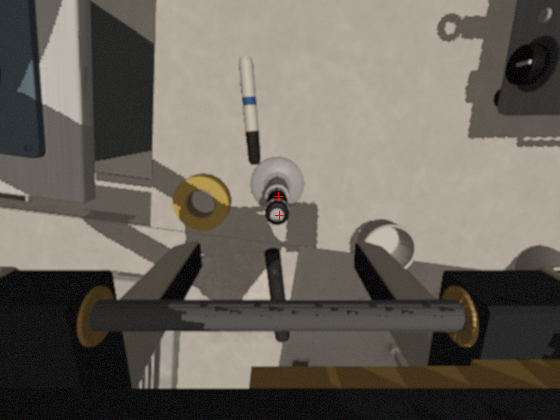

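The wrist view confirms the key: its top is at about (278,214), within about 1 px of the prediction. Now I'll grip it, lift it and carry it over the eye.

```bash
python3 - <<'E'
from h import *
import pickle
np.set_printoptions(precision=2,suppress=True)
robot.move_linear([411,-94,86],speed=120)
robot.move_gripper(0.0)
print("grip",robot.current_gripper_width()*93,robot.current_finger_force(),robot.current_contact_force())
robot.move_linear([411,-94,260],speed=100); robot.sleep(.3)
print(robot.current_gripper_width()*93,robot.current_contact_force())
robot.move_linear([597,147.5,260],speed=150)
robot.move_linear([597,147.5,222],speed=60); robot.sleep(.3)
T=robot.current_tcp_pos(); print(T,robot.current_t())
ims=[]
for n,p in (("wrist",None),("scene",None),("top",None)):
    d=cam(n); pickle.dump(d,open(n+"2.pkl","wb"))
    u=proj(d,[597,147.5,150]); print(n,u,d["eye"])
    x,y=int(u[0]),int(u[1]); x=min(max(x,60),500); y=min(max(y,60),360)
    ims.append(cv2.resize(d["img"][y-60:y+60,x-55:x+55] if n!="wrist" else d["img"][y-70:y+50,x-55:x+55],(264*2,288*2) if n=="x" else (396,432),interpolation=cv2.INTER_CUBIC)); print(x-55,y-60)
cv2.imwrite("pics/h2.png",np.hstack(ims[:2]))
E
```

```text
grip 21.66386728863115 29.999732673168182 [-0.59  0.16  0.5 ]
21.323636428604463 [-0.34 -0.18 -1.05]
[597.16 147.53 222.37] 10.0
wrist [278.39 218.85] [585.64 221.6  387.65]
223 158
scene [267.41 198.08] [-395.59  926.94  814.91]
212 138
top [274.1  186.89] [ 398.26   59.76 1259.32]
219 126
```

View pics/h2.png

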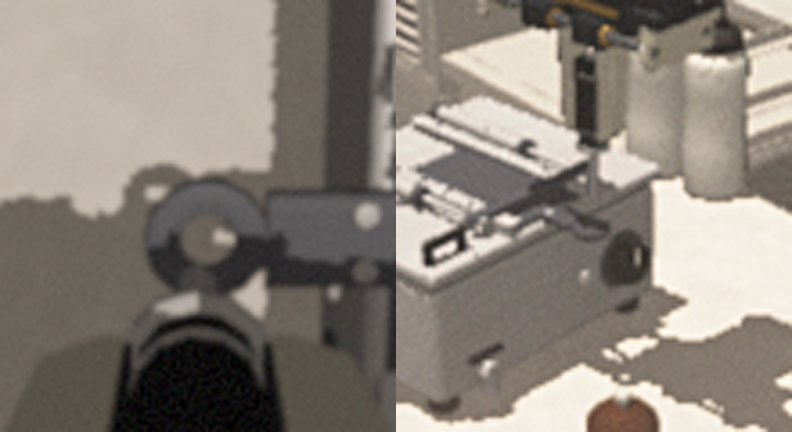

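In the wrist crop the eye ring is centred at about (208,238), with the collar just below it. In the scene crop the shaft ends at about (597,195), above the ring at about (588,225). Next I'll quantify both.

```bash
python3 - <<'E'
from h import *
import pickle
np.set_printoptions(precision=2,suppress=True)
w=pickle.load(open("wrist2.pkl","rb"));s=pickle.load(open("scene2.pkl","rb"));t=pickle.load(open("top2.pkl","rb"))
k=3.6
W=lambda x,y:(223+(x+.5)/k-.5,148+(y+.5)/k-.5)
print("eye from wrist hole(z143)",toz(w,*W(208,238),142), "outer",toz(w,*W(208,239),140))
for n,(x,y,z) in dict(keyaxis54=(597.16,147.53,222.4-61+54),tip=(597.16,147.53,161.4),eye=(597,147.5,143)).items():
    u=proj(w,[x,y,z]); v=proj(s,[x,y,z]); print(n,"wristcrop",(u-[223,148])*k,"scenecrop",(v-[212,138])*k+[396,0])
def up(im,x,y,w_,h_,kk):return cv2.resize(im[y:y+h_,x:x+w_],None,fx=kk,fy=kk,interpolation=cv2.INTER_CUBIC)
a=up(w["img"],250,185,60,60,7); b=up(s["img"],245,165,50,60,7)
cv2.imwrite("pics/h3.png",np.hstack([a,b]))
E
```

```text
eye from wrist hole(z143) [598.47 149.83 142.  ] outer [598.61 149.   140.  ]
keyaxis54 wristcrop [201.64 367.7 ] scenecrop [594.83 139.59]
tip wristcrop [200.3  270.38] scenecrop [595.24 203.11]
eye wristcrop [199.28 246.28] scenecrop [595.54 224.28]
```

View pics/h3.png

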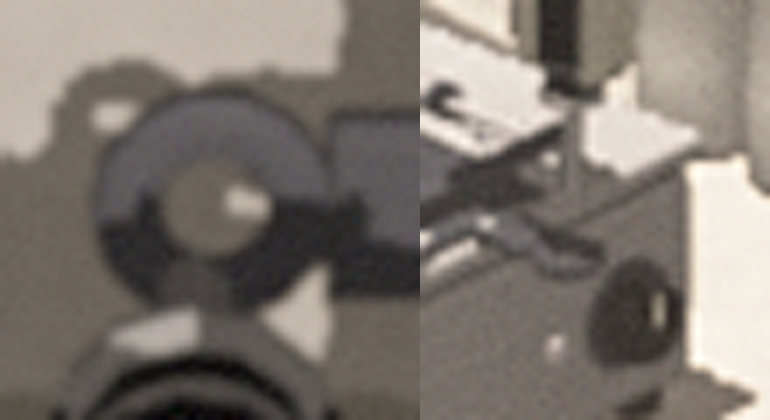

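The wrist and scene views agree that the eye lies about (+1.3,+1.8) mm from the key axis. I'll correct for that and insert with a force stop.

```bash
python3 - <<'E'
from h import *
np.set_printoptions(precision=2,suppress=True)
robot.move_linear([598.4,149.3,222],speed=30); robot.sleep(.2)
f0=np.array(robot.current_contact_force())
r=robot.move_linear([598.4,149.3,162],speed=25,f_stop=5); robot.sleep(.2)
print(r,robot.current_tcp_pos(),np.array(robot.current_contact_force())-f0,robot.current_t())
d=cam("scene"); e=cam("wrist")
up=lambda im,x,y,w_,h_,kk:cv2.resize(im[y:y+h_,x:x+w_],None,fx=kk,fy=kk,interpolation=cv2.INTER_CUBIC)
cv2.imwrite("pics/i.png",np.hstack([up(d["img"],240,160,55,70,7),up(e["img"],245,175,55,70,7)]))
E
```

```text
False [598.42 149.31 162.05] [ 0.38 -1.13  0.82] 13.35
```

View pics/i.png

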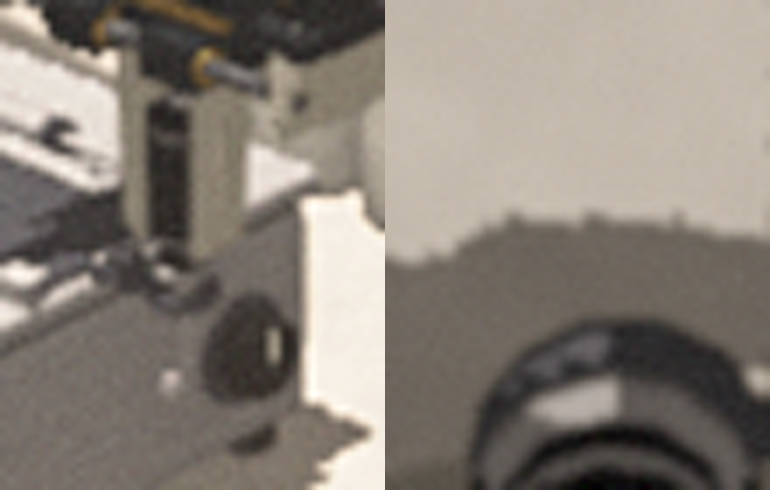

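No contact force on the way down, and the collar now sits just above the ring with the shaft through it. I'll pull gently while logging the force.

```bash
python3 - <<'E'
from h import *
import pickle
np.set_printoptions(precision=2,suppress=True)
a=.141; u=-np.array([np.cos(a),np.sin(a),0]); p0=np.array([598.4,149.3,162])
f0=np.array(robot.current_contact_force())
for s in (2,4,6,10,15,20,25,28):
    robot.move_linear(list(p0+u*s),speed=20); robot.sleep(.15)
    f=np.array(robot.current_contact_force())-f0
    print(s,f,f@u,robot.current_tcp_pos(),robot.current_gripper_width()*93)
d=cam("top"); pickle.dump(d,open("t4.pkl","wb")); e=cam("scene"); pickle.dump(e,open("s4.pkl","wb"))
up=lambda im,x,y,w_,h_,kk:cv2.resize(im[y:y+h_,x:x+w_],None,fx=kk,fy=kk,interpolation=cv2.INTER_CUBIC)
cv2.imwrite("pics/p.png",np.hstack([up(d["img"],235,100,65,100,6),up(e["img"],205,150,65,100,6)])); print(robot.current_t())
E
```

```text
2 [ 1.55 -1.64 -0.94] -1.3078128749816011 [596.69 149.02 162.09] 22.169933119983295
4 [ 4.24  0.03 -1.19] -4.201912186582368 [594.82 148.75 162.14] 21.52227938713253
6 [ 3.91 -1.64 -0.75] -3.645663634075651 [592.44 148.41 162.08] 21.35829858328833
10 [ 3.94 -0.6  -0.14] -3.816316944475454 [588.55 147.86 162.09] 21.682058028549708
15 [ 5.05 -1.2  -0.92] -4.826500738864071 [583.7  147.15 162.06] 21.70211388525317
20 [ 5.54 -1.45 -0.63] -5.285386607149265 [578.9  146.44 162.08] 21.845602634056295
25 [ 6.4   0.2  -0.09] -6.364386261476804 [574.18 145.76 162.12] 21.57019798413904
28 [ 6.09 -0.67 -0.4 ] -5.933814932973283 [571.29 145.32 162.11] 21.658529836694118
17.35
```

View pics/p.png

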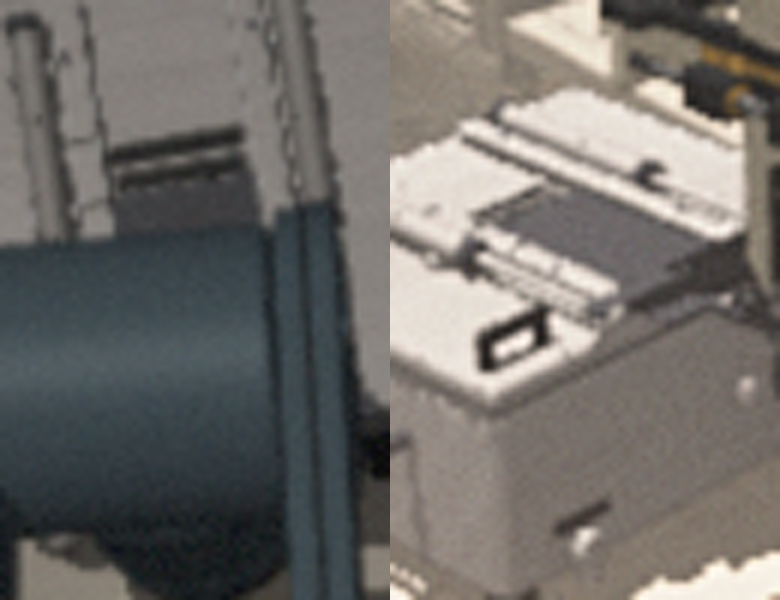

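The force follows the spring curve, about 6 N at s=28, and the rear edge looks a few mm short of the middle tick. I'll move to s=32 and verify with averaged force and a projected overlay.

```bash
python3 - <<'E'
from h import *
import pickle
np.set_printoptions(precision=2,suppress=True)
a=.141; u=-np.array([np.cos(a),np.sin(a),0]); p0=np.array([598.4,149.3,162])
robot.move_linear(list(p0+u*32),speed=15); robot.sleep(.3)
F=[]
for i in range(40): F.append(robot.current_contact_force()); robot.sleep(.03)
F=np.array(F); print((F@u).mean(),(F@u).std()/6,F.mean(0),robot.current_tcp_pos(),robot.current_t())
s0=pickle.load(open("scene.pkl","rb")); s=cam("scene"); t=cam("top"); t0=pickle.load(open("top.pkl","rb"))
eye=np.array([598.5,149.4,143]); l=np.array([-u[1]*-1*-1,0,0]); left=np.array([-np.sin(a),np.cos(a),0])
up=lambda im,x,y,w_,h_,kk:cv2.resize(im[y:y+h_,x:x+w_],None,fx=kk,fy=kk,interpolation=cv2.INTER_CUBIC)
def pane(d,x,y,tr):
    im=up(d["img"],x,y,65,48,6)
    for L,c in ((tr,(0,0,255)),):
        # bar left end; rear edge (30 mm behind box centre => eye+180 along -u)
        for P in (eye-u*65+left*69+[0,0,10]+u*L, eye-u*180+left*34+u*L, eye-u*180-left*30+u*L):
            q=((proj(d,P)-[x,y]+.5)*6).astype(int); cv2.drawMarker(im,tuple(int(v) for v in q),c,1,12,1)
    return im
im=np.vstack([np.hstack([pane(s0,232,170,0),pane(s,232,170,30)]),np.hstack([pane(t0,235,105,0),pane(t,235,105,30)])])
cv2.imwrite("pics/q.png",im)
E
```

```text
-6.2539446910305925 0.0840446917581054 [ 6.36 -0.28 -2.48] [567.54 144.77 162.12] 19.4
```

View pics/q.png

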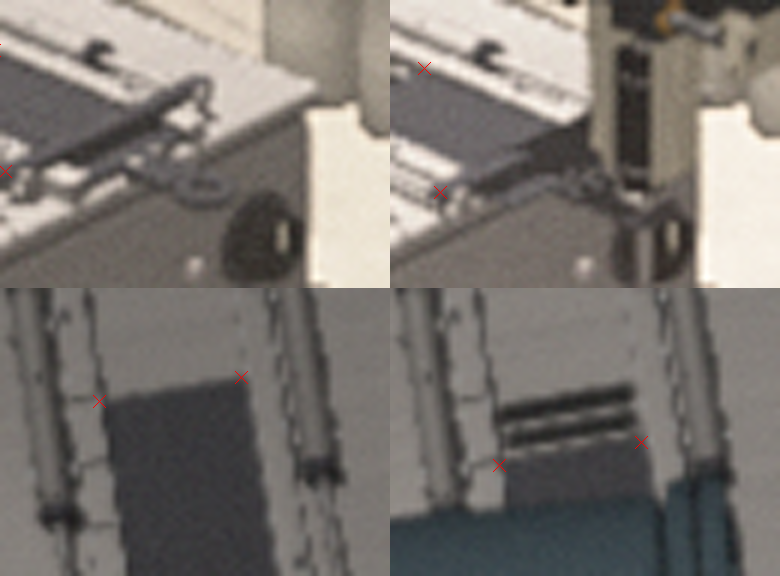

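The 30 mm overlay matches: in the top view the rear edge, at about y=462, lines up with the middle tick, and in the scene view the bar end sits on its marker. The shaft shows below the ring, and the shutter is at half. Handing in.

```bash
python3 -c "
from h import *
print(robot.hand_in(),robot.current_t())"
```

```text
the job is handed in; nothing more can be done
the job is handed in; nothing more can be done
```

The job is handed in, no verdict shown: the gripper still holds the key through the eye, with the shutter at about half (30 mm) by the pictures and pulling at about 6 N.

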